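# Unlatch the filter box and push its cover off

### The arm

A 7-joint arm with a two-finger parallel gripper is mounted at the origin on a cart in front of the work surface, level with it; the furniture and walls round the work are solid. World frame = base frame: x ahead of the robot, y to its left, z up, the work surface at z = 0. Lengths are in m, angles in rad, forces in N, time in s.
With the tool pointing down it reaches from about 0.425 to 0.925 m from the base axis. Payload 6.8 kg.
Tool frame: the origin (TCP) lies midway between the tips of the shut fingers; the grasp point (between the pads) lies 19 mm behind it; z points along the fingers, y is the direction in which the jaws open and shut (so a half turn about z gives the same grasp; the last joint's range is limited). The gripper opens to 85 mm and grips with 20 to 120 N. Pads are 22 mm wide; open, the fingers measure 114 mm over their backs; the gripper's body (76 mm by 85 mm) begins 54 mm behind the grasp point. The pads swing forward as they close: fully open they stand 13 mm farther back than shut.
Start: joints at [-1.34, 0.477, 0.022, 1.555, -0.011, 1.109, -0.083], TCP at [0.224, 0.637, 0.231] pointing down, gripper open.
Joint ranges: [-2.96, 2.96], [-0.34, 2.1], [-1.41, 1.46], [0.24, 2.44], [-1.37, 4.51], [0.17, 1.92], [-2.96, 2.96]. Speed limits (rad/s): [2.39, 2.39, 3.14, 3.14, 3.14, 3.14, 3.14].

### API

Orientations are given as a unit quaternion [w, x, y, z].
In Python, from station import bot, vision gives the robot as it stands.
- The arm moves only by the tool move_arm, never from a script. Its argument "increments" is text: rows parted by semicolons, each of 7 numbers parted by spaces: the opening, from 0 (shut) to 1 (fully open), then the shift along the world's x, y, z in mm, then the turn, a rotation vector about the world's x, y, z in rad. In form: grip x y z rx ry rz; .... A call has exactly 8 rows; each row shifts and turns the commanded pose from where the row before left it; what a row does not reach is not made up. A row lasts 1/8 s, in which the tool goes at most 62.5 mm and 10.7 degrees, less where a joint would pass 70% of its speed; a pose out of reach is approached as far as the arm can. A call with a gripper value outside its range is refused whole. The fingers move at their own pace and stop on an object; "newtons" is the grip in N (left out, the last holds). Time passes only in rows, so rows that do not move let the fingers close, or fill a call up. It gives the time, the measured TCP pose, the force and the opening at its end, in the units of the state.
- bot.get_obs(): the state, without advancing time (a new reading comes with each control period).
- vision.read_camera(name): name is "scene" or "top" or "wrist"; returns (picture, depth): 384x512x3 uint8, red, green, blue; 384x512 float32, m along the optical axis (not along the pixel's ray), 0 where there is no reading.
- vision.calibration(name): a dict with "fx", "fy", "cx", "cy" (pixels), "k1" (the pictures are not rectified: a ray, as slopes to the right and down, at radius r is drawn at 1 + k1 r^2 times it, then the intrinsics apply), "R" (3x3) and "t" (3): a world point X has camera coordinates R X + t; the wrist camera has in their place "hand_eye" (4x4, takes a point from camera to tool coordinates, whose origin is the TCP and whose axes are the flange's). Camera axes: x right, y down, z forward; pixel columns grow to the right and rows downward; lengths in m; the calibration is good to about 2 mm. A picture is of the moment at which its call begins: read the wrist's pose just before it. calibration takes no time and is no camera call.
- bot.hand_in(): hands the job in, once; it reports no verdict.
The state is a dict: "t": time; "q": joint angles; "joint_vel": joint speeds; "joint_torque": joint torques, N m; "eef_pos": TCP position; "tool_rot": TCP orientation; "contact_force": force on the tool from outside, world axes, zero at the start; "torque": the same for the moment, N m; "gripper_width": opening from 0.0 (shut) to 1.0 (fully open).
Only numpy, scipy, OpenCV 4.12 (cv2) and the standard library are available. Lean on these libraries where they do the work, as an engineer would, in place of code of your own. Each camera call takes 0.05 s, during which the arm holds its last target.

### The job

Open the air-filter box on the bench so that its filter lies bare: press the snap tab at its end fully in, then push the released cover by its ridge, right off its seat onto the flat deck at the box's other end. The cover is only to be pushed along, never lifted or tipped, and it stays lying flat on the deck. Leave the vials, the dropper bottle and the beaker round the box standing where they are.

Things in the scene. Friction and masses are not known exactly. Their poses are not given: they have to be found in the camera images.
- filter_box: Low white box fixed to the bench, 276 mm long (x), 104 wide (y); flat top at z = 50 mm. Origin on the bench under the middle of the cover's seat, z up, x from the tab end to the deck end; spans x = -105 to +171, y = -52 to +52. Along x: snap tab at -80, seat from -50 to +50, deck from +50 to +164. A hose barb juts 26 mm from the -y side at x = -75.
- seat (a point): Middle of the seat, box frame (0, 0, 50 mm). Paper filter in a bay below. Along it two grey rails, inner faces at y = +-43, tops 12 mm above the seat; their lips reach in to y = +-37, 2.5 mm above the cover's plate, so the cover can only slide along x here.
- deck (a point): Middle of the open deck, box frame (107, 0, 50 mm), level with the seat. Kerbs 5 mm high at y = +-44 guide the cover; an end stop 10 mm high stands at x = +164.
- cover: Loose grey cover, about 140 g, on the seat: plate 96 mm (x) x 82 (y) x 6. Origin at the centre of the plate's underside, axes as the box's. It starts at box x = 0 to 1 mm. Near its rear edge a window 15x22 mm (centre x = -33) takes the tab's catch. Released, it slides toward +x with under 2 N, 116 mm to the end stop; its rear edge leaves the seat after 98 mm.
- ridge_top (a point): Centre of the top of the cover's upright ridge (cover frame 16, 0, 26 mm), 76 mm above the bench. The ridge is 56 mm wide (y), 12 thick (x = +10 to +22 in the cover's frame), 20 high above the plate. Push on its rear face (x = +10, toward the tab) in the +x direction.
- snap_tab (a joint): How far the snap tab is pressed in, m: 0 standing up, 0.010 fully in; starts at 0 to 0.001. It moves straight down against a steady drag of about 3 N to a hard stop and stays where it is left. While up, its catch stands in the cover's window and blocks the cover; from about 0.008 on the cover is free.
- tab_top (a point): Centre of the top face of the snap tab, a grey paddle 26 mm (box x) x 34 mm (box y) at x = -80, y = 0 in the box's frame; 70 mm above the bench while up, 60 mm when fully in (10 mm above the box's top). Same axes as the box; moves with the tab.
- vial_1: Bystander: small capped sample vial, 22 mm diameter, 44 mm high, yellow filling, standing loose on the bench beside the box. Origin at the centre of its underside. Not to be disturbed.
- vial_2: Bystander: small capped sample vial, 22 mm diameter, 44 mm high, pink filling, standing loose on the bench beside the box. Origin at the centre of its underside. Not to be disturbed.
- dropper_amber: Bystander: amber dropper bottle, 38 mm diameter, 84 mm high, black cap, standing loose on the bench beside the box. Origin at the centre of its underside. Not to be disturbed.
- beaker_50: Bystander: small glass beaker, 51x57 mm, 56 mm high, a little white powder in it, standing loose on the bench beside the box. Origin at the centre of its underside. Not to be disturbed.
Mind the look-alikes: they are no part of the job. Of the things like the cover, leave any that is green; of the rest the smaller one is meant.

How it is judged:
On the way, in this order (a step that is already met when the one before it is completed fails the run):
1. the snap tab is pressed fully in while the cover is still on its seat (value of joint snap_tab above 0.0085 m and x of cover in the frame of filter_box below 0.008 m), for 0.1 s.
2. the cover is pushed off its seat onto the deck (x of cover in the frame of filter_box above 0.09 m), for 0.1 s.
At the end, for the whole second after the job is handed in: The snap tab is in (at least 8.5 of its 10 mm); the cover lies flat (within 0.05 rad) and at rest on the deck, at least 90 mm along the box from its seated place, within 6 mm of the box's middle line and 3 mm of the deck's height; no bystander has moved 20 mm or fallen (value of joint snap_tab above 0.0085 m and x of cover in the frame of filter_box between 0.09 and 0.12 m and y of cover in the frame of filter_box between -0.006 and 0.006 m and z of cover in the frame of filter_box between 0.047 and 0.053 m and angle between cover's own z axis and vertical below 0.05 rad and linear speed of cover below 0.01 m/s and not (distance of any of vial_1, vial_2, dropper_amber, beaker_50 from where it was at the start of the episode above 0.02 m or angle between any of vial_1, vial_2, dropper_amber, beaker_50's own z axis and vertical above 0.5 rad)); the robot touches nothing.
It fails at once if the cover is lifted 15 mm or tipped by more than 0.25 rad (z of cover in the frame of filter_box above 0.065 m or angle between cover's own z axis and vertical above 0.25 rad).
It fails at once if a vial, the dropper bottle or the beaker is shifted by more than 20 mm or knocked over (distance of any of vial_1, vial_2, dropper_amber, beaker_50 from where it was at the start of the episode above 0.02 m or angle between any of vial_1, vial_2, dropper_amber, beaker_50's own z axis and vertical above 0.5 rad).
It also fails if it takes over 40 s, if anything falls off the work surface, if the arm or the gripper's body presses on something with over 40 N, if the wrist force passes 120 N, or if a joint passes its speed limit or range.

## Working session

There is one attempt and no reset: what is moved stays moved. The work goes in short steps, Python scripts to look and compute and a tool call to move; the robot and the scene stay as the last step left them, time stands still between calls to the robot, and variables do not carry over. Pictures are saved under pics/ and viewed, and the job is handed in when it is done.

Besides the shell and the picture viewer there is one more tool, called after ">>>" as name(argument=value, ...) on one line, values as JSON. move_arm: Moves the arm, as the interface text tells. Its arguments: {"type":"object","properties":{"increments":{"type":"string"},"newtons":{"type":"number"}},"required":["increments"]}

```bash
mkdir -p pics; ls; python3 - <<'E'
from station import bot, vision
import cv2, numpy as np
o=bot.get_obs()
print({k:np.round(v,3).tolist() for k,v in o.items()})
for n in ["scene","top"]:
    p,d=vision.read_camera(n)
    cv2.imwrite(f"pics/{n}0.png",p[:,:,::-1]); np.savez(f"pics/{n}0.npz",p=p,d=d)
    print(n,vision.calibration(n))
E
```

```text
pics
{'t': 0.0, 'q': [-1.34, 0.478, 0.022, 1.556, -0.011, 1.109, -0.083], 'joint_vel': [0.002, -0.001, 0.001, 0.001, -0.0, 0.001, -0.0], 'joint_torque': [0.001, -59.644, 1.608, -28.12, 0.013, 0.009, 0.0], 'eef_pos': [0.224, 0.636, 0.23], 'tool_rot': [-0.0, 0.169, 0.986, -0.001], 'contact_force': [0.027, 0.394, -0.498], 'torque': [0.019, 0.034, 0.06], 'gripper_width': 0.999}
scene {'fx': 485.42221871993996, 'fy': 485.42221871993996, 'cx': 255.9715771752629, 'cy': 194.09464741833838, 'k1': -0.16602128074921713, 'R': array([[ 0.40977013, -0.91217561,  0.00490889],
       [-0.56348715, -0.25735589, -0.78501604],
       [ 0.71733582,  0.31891002, -0.61945599]]), 't': array([-0.25242065,  0.38708446,  0.6745137 ])}
top {'fx': 368.5468924774946, 'fy': 368.5468924774946, 'cx': 255.6698207980516, 'cy': 195.50931788026983, 'k1': -0.048013346857291354, 'R': array([[-0.01810536, -0.99979044,  0.00955329],
       [-0.986255  ,  0.01628911, -0.16442548],
       [ 0.16423541, -0.01239897, -0.98634324]]), 't': array([-0.0068204 ,  0.56602459,  0.81653395])}
```

View pics/scene0.png

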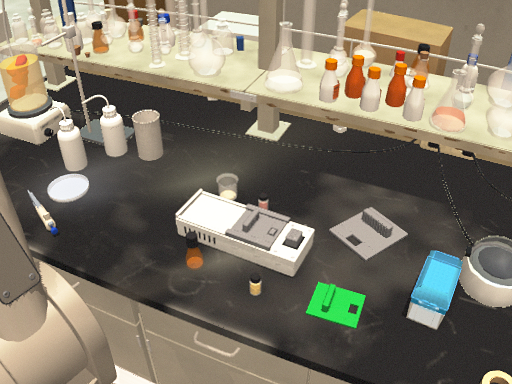

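View pics/top0.png

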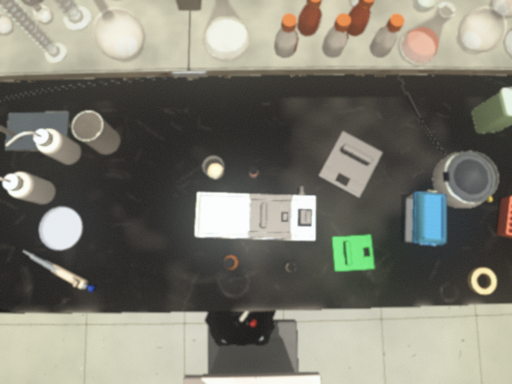

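The box lies with the tab (~(306,217) in top) at right (world −y) and the deck to the left (world +y). The target cover is on the box, and the green one and the larger loose one are decoys. Next I'll measure.

```bash
cat > h.py <<'E'
import numpy as np, cv2
from station import bot, vision
def ray(c,u,v):
    K=np.array([[c['fx'],0,c['cx']],[0,c['fy'],c['cy']],[0,0,1]])
    n=cv2.undistortPoints(np.array([[[u,v]]],float),K,np.array([c['k1'],0,0,0,0]))[0,0]
    return c['R'].T@np.array([n[0],n[1],1.]), -c['R'].T@c['t']
def onz(c,u,v,z):
    d,o=ray(c,u,v); return o+d*(z-o[2])/d[2]
def bydepth(c,u,v,dep):
    d,o=ray(c,u,v); return o+d*dep
E
python3 - <<'E'
from h import *
for n,(x0,y0,x1,y1) in {"top":(180,145,340,265),"scene":(160,160,330,300)}.items():
    p=np.load(f"pics/{n}0.npz")['p'][y0:y1,x0:x1,::-1]
    s=800/(x1-x0) if n=="top" else 4
    cv2.imwrite(f"pics/{n}0z.png",cv2.resize(p,None,fx=s,fy=s,interpolation=cv2.INTER_CUBIC))
z=np.load("pics/top0.npz");c=vision.calibration("top")
# depth heights map of box
d=z['d'];pts=[]
for v in range(180,250):
    for u in range(185,325):
        if d[v,u]>0: pts.append((u,v,*bydepth(c,u,v,d[v,u])))
pts=np.array(pts)
h=pts[:,4]; m=(h>.044)&(h<.056)
print(m.sum(),np.median(h[m]))
r=cv2.minAreaRect(pts[m][:,2:4].astype(np.float32)*1000);print(r)
E
```

```text
3949 0.04990979487152725
((518.2675170898438, -15.73089599609375), (276.4009704589844, 104.34152221679688), 87.12090301513672)
```

View pics/top0z.png

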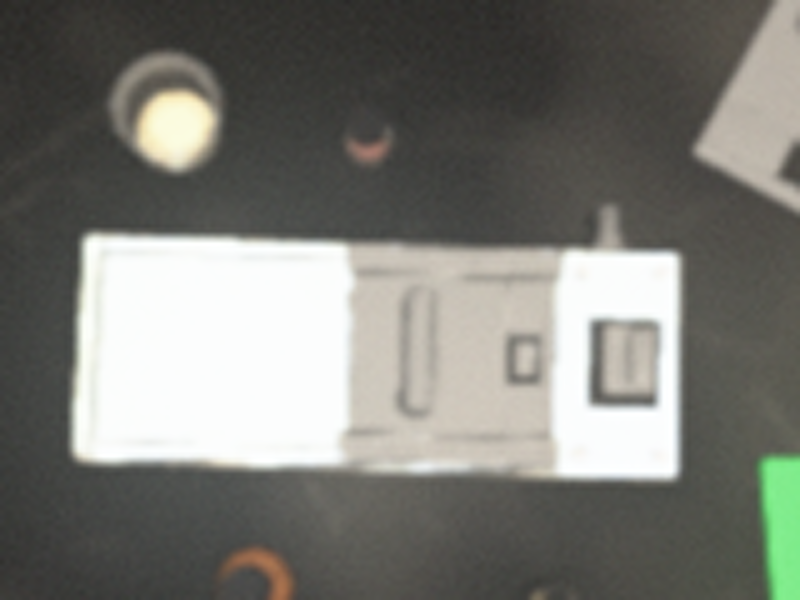

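View pics/scene0z.png

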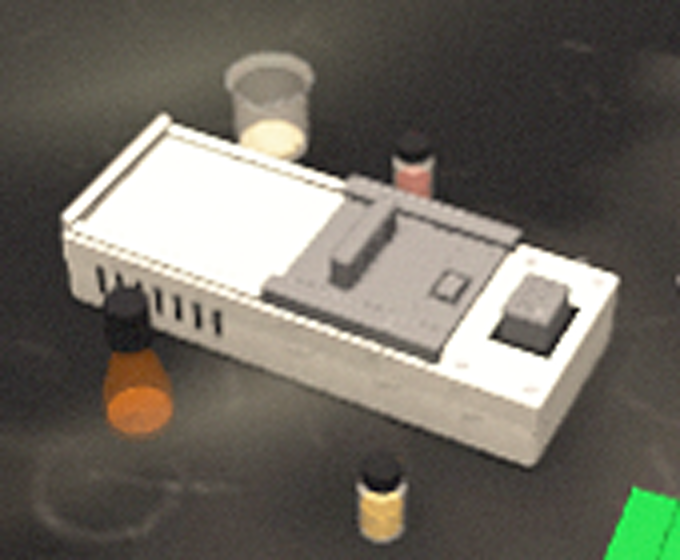

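```bash
python3 - <<'E'
from h import *
a=np.deg2rad(87.12);ex=np.array([np.cos(a),np.sin(a)]);ey=np.array([-ex[1],ex[0]])
O=np.array([518.3,-15.73])-33*ex;print("O",O)
for n in ["top","scene"]:
    z=np.load(f"pics/{n}0.npz");c=vision.calibration(n);d=z['d'];P=[]
    for v in range(130,320):
        for u in range(150,345):
            if d[v,u]>0: P.append(bydepth(c,u,v,d[v,u])*1000)
    P=np.array(P);b=np.c_[(P[:,:2]-O)@ex,(P[:,:2]-O)@ey,P[:,2]]
    for nm,m in [("tab",(b[:,2]>66)&(abs(b[:,0]+80)<25)&(abs(b[:,1])<30)),("ridge",(b[:,2]>73)&(abs(b[:,0]-16)<25)&(abs(b[:,1])<40)),("boxtop",(b[:,2]>46)&(b[:,2]<53)&(abs(b[:,0])<200)&(abs(b[:,1])<60))]:
        q=b[m];print(n,nm,len(q),q.min(0).round(1),q.max(0).round(1),np.median(q,0).round(1))
        if nm=="boxtop":print(cv2.minAreaRect(P[m][:,:2].astype(np.float32)))
    # bystanders
    bench=(b[:,2]>15)&((abs(b[:,1])>56)|(b[:,0]>178)|(b[:,0]<-112))&(abs(b[:,0])<230)&(abs(b[:,1])<150)
    import scipy.cluster.hierarchy as H
    q=b[bench]
    l=H.fcluster(H.linkage(q[:,:2],'single'),12,'distance')
    for k in set(l):
        w=q[l==k]
        if len(w)>8:print("  obj box-frame",len(w),w.min(0).round(),w.max(0).round())
E
```

```text
O [516.6419375  -48.68831957]
top tab 155 [-92.4 -16.8  66. ] [-67.1  17.2  72.1] [-78.8  -0.2  68.8]
top ridge 116 [ 10.  -26.2  73.1] [22.  27.9 78.8] [16.6 -0.1 75.5]
top boxtop 2974 [-105.   -52.1   46. ] [168.5  52.2  53. ] [78.8  1.9 49.3]
((518.2039794921875, -16.99468994140625), (273.44671630859375, 104.34149932861328), 87.12093353271484)
  obj box-frame 43 [-81. -78.  24.] [-67. -56.  37.]
  obj box-frame 79 [  33. -120.   15.] [  52. -100.   46.]
  obj box-frame 230 [ 114. -138.   15.] [163. -84.  57.]
  obj box-frame 79 [-62. 104.  21.] [-41. 125.  46.]
  obj box-frame 192 [73. 92. 16.] [106. 125.  85.]
scene tab 125 [-91.6 -13.   66. ] [-67.   18.2  70.4] [-80.3   2.8  67.9]
scene ridge 75 [ 10.5 -24.7  73. ] [22.5 30.6 76.9] [16.6  3.1 74.2]
scene boxtop 2714 [-104.5  -52.3   46. ] [170.1  55.9  53. ] [66.4  9.3 48.7]
((515.2327270507812, -15.55108642578125), (275.3768615722656, 107.15287017822266), 87.89324188232422)
  obj box-frame 124 [  32. -118.   15.] [ 54. -96.  44.]
  obj box-frame 413 [ 113. -140.   15.] [163. -83.  56.]
  obj box-frame 185 [-197.   52.   15.] [-181.  107.   29.]
  obj box-frame 165 [-63. 106.  15.] [-43. 128.  45.]
  obj box-frame 458 [70. 96. 15.] [105. 129.  85.]
```

Box origin is at about (516.6, −48.7) mm with yaw 87.1°. The fitted size is 276×104, tab top ≈ 70 mm and ridge x is 10–22, all matching the given sizes. Now I'll move over the tab with fingers shut and jaws along box x.

>>> move_arm(increments="0 28 -44 0 0 0 0.036;0 28 -44 0 0 0 0.036;0 28 -44 0 0 0 0.036;0 28 -44 0 0 0 0.036;0 28 -44 0 0 0 0.036;0 28 -44 0 0 0 0.036;0 28 -44 0 0 0 0.036;0 28 -44 0 0 0 0.036")

```text
t: 1.1
eef_pos: [0.4489, 0.283, 0.2311]
tool_rot: [-0.0, 0.025, 1.0, -0.0]
contact_force: [0.0, -0.1, -0.0]
gripper_width: 0.002
```

>>> move_arm(increments="0 8 -52 0 0 0 0;0 8 -52 0 0 0 0;0 8 -52 0 0 0 0;0 8 -52 0 0 0 0;0 8 -52 0 0 0 0;0 8 -52 0 0 0 0;0 8 -52 0 0 0 0;0 8 -52 0 0 0 0")

```text
t: 2.1
eef_pos: [0.5122, -0.1329, 0.2312]
tool_rot: [-0.0, 0.025, 1.0, 0.0]
contact_force: [0.7, 0.7, -0.5]
gripper_width: 0.001
```

>>> move_arm(increments="0 0 3 -20 0 0 0;0 0 0 -30 0 0 0;0 0 0 -30 0 0 0;0 0 0 -30 0 0 0;0 0 0 -20 0 0 0;0 0 0 -10 0 0 0;0 0 0 0 0 0 0;0 0 0 0 0 0 0")

```text
t: 3.1
eef_pos: [0.5129, -0.1285, 0.092]
tool_rot: [0.001, 0.025, 1.0, -0.0]
contact_force: [0.0, 0.5, 0.4]
gripper_width: -0.006
```

```bash
python3 - <<'E'
from h import *
print(bot.get_obs()['eef_pos'])
for n,(x0,y0,x1,y1) in {"scene":(160,100,350,290)}.items():
    p,d=vision.read_camera(n)
    cv2.imwrite(f"pics/{n}1z.png",cv2.resize(p[y0:y1,x0:x1,::-1],None,fx=3,fy=3,interpolation=cv2.INTER_CUBIC))
E
```

```text
[ 0.5129183  -0.12848074  0.0920487 ]
```

View pics/scene1z.png

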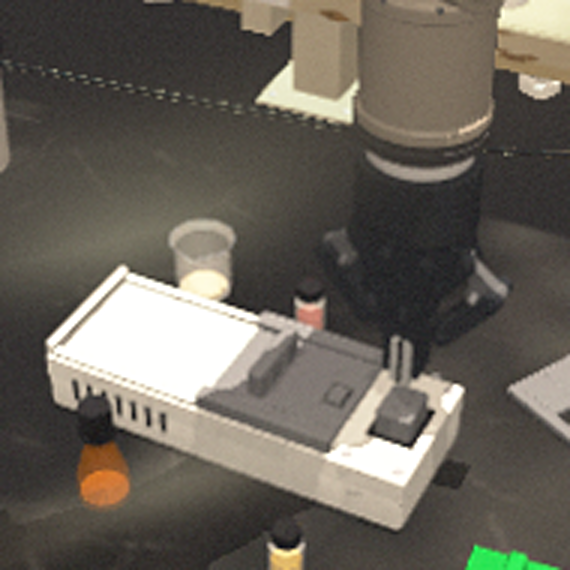

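The shut fingertips, at about (402,370) in the crop, hover over the tab at (403,405). Pressing slowly.

>>> move_arm(increments="0 0 0 -10 0 0 0;0 0 0 -8 0 0 0;0 0 0 -4 0 0 0;0 0 0 -3 0 0 0;0 0 0 -2 0 0 0;0 0 0 -2 0 0 0;0 0 0 -2 0 0 0;0 0 0 -1 0 0 0")

```text
t: 4.15
eef_pos: [0.5123, -0.1284, 0.06]
tool_rot: [-0.0, 0.026, 1.0, 0.0]
contact_force: [-7.8, 3.2, 19.9]
gripper_width: -0.003
```

>>> move_arm(increments="0 0 0 -1 0 0 0;0 0 0 0 0 0 0;0 0 0 0 0 0 0;0 0 0 0 0 0 0;0 0 0 5 0 0 0;0 0 0 10 0 0 0;0 0 0 15 0 0 0;0 0 0 15 0 0 0")

```text
t: 5.15
eef_pos: [0.5126, -0.1285, 0.1045]
tool_rot: [0.0, 0.025, 1.0, -0.0]
contact_force: [-0.8, -0.2, 0.5]
gripper_width: 0.003
```

```bash
python3 - <<'E'
from h import *
print(bot.get_obs()['eef_pos'])
a=np.deg2rad(87.12);ex=np.array([np.cos(a),np.sin(a)]);ey=np.array([-ex[1],ex[0]]);O=np.array([516.6,-48.7])
n="scene";c=vision.calibration(n);p,d=vision.read_camera(n)
x0,y0,x1,y1=160,100,350,290
cv2.imwrite(f"pics/{n}2z.png",cv2.resize(p[y0:y1,x0:x1,::-1],None,fx=3,fy=3,interpolation=cv2.INTER_CUBIC))
P=np.array([bydepth(c,u,v,d[v,u])*1000 for v in range(130,320) for u in range(150,345) if d[v,u]>0])
b=np.c_[(P[:,:2]-O)@ex,(P[:,:2]-O)@ey,P[:,2]]
m=(abs(b[:,0]+80)<11)&(abs(b[:,1])<15)&(b[:,2]<80);print(np.percentile(b[m][:,2],[10,50,90]))
m=(abs(b[:,0]-16)<15)&(abs(b[:,1])<24)&(b[:,2]>73);print(b[m].min(0),b[m].max(0))
E
```

```text
[ 0.51260308 -0.12845562  0.10445777]
[57.18586    58.9506803  60.82386794]
[ 11.25799872 -23.72744066  73.02003293] [22.43882514 23.89051617 76.6682973 ]
```

View pics/scene2z.png

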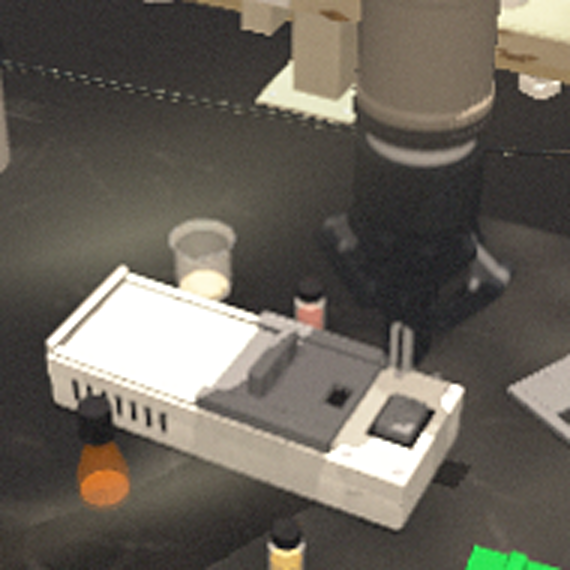

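The tab now sits flush with its top at about 60 mm, the catch has left the window (dark at (338,396)), and the cover hasn't moved. Going behind the ridge.

>>> move_arm(increments="0 1 20 0 0 0 0;0 1 20 0 0 0 0;0 1 20 0 0 0 0;0 0 0 -10 0 0 0;0 0 0 -15 0 0 0;0 0 0 -12 0 0 0;0 0 0 -5 0 0 0;0 0 0 0 0 0 0")

```text
t: 6.2
eef_pos: [0.515, -0.0689, 0.0608]
tool_rot: [-0.001, 0.026, 1.0, -0.0]
contact_force: [-0.1, -0.5, -0.1]
gripper_width: 0.001
```

```bash
python3 - <<'E'
from h import *
o=bot.get_obs();print(o['eef_pos'],o['contact_force'])
n="scene";p,d=vision.read_camera(n)
x0,y0,x1,y1=160,100,350,290
cv2.imwrite(f"pics/{n}3z.png",cv2.resize(p[y0:y1,x0:x1,::-1],None,fx=3,fy=3,interpolation=cv2.INTER_CUBIC))
E
```

```text
[ 0.51496324 -0.06885929  0.06075468] [-0.08176212 -0.48727234 -0.0594988 ]
```

View pics/scene3z.png

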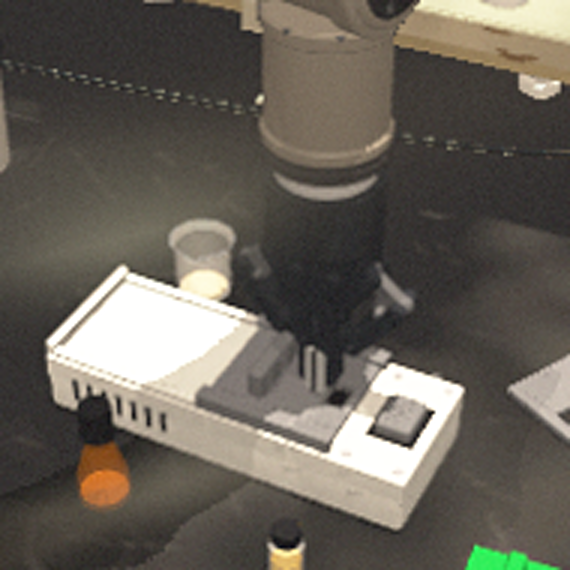

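>>> move_arm(increments="0 0.2 4 0 0 0 0;0 0.2 4 0 0 0 0;0 0.2 4 0 0 0 0;0 0.2 4 0 0 0 0;0 0.2 4 0 0 0 0;0 0.3 5 0 0 0 0;0 0.3 5 0 0 0 0;0 0 0 0 0 0 0")

```text
t: 7.25
eef_pos: [0.517, -0.0377, 0.0612]
tool_rot: [-0.0, 0.025, 1.0, 0.0]
contact_force: [-0.1, 0.2, 0.4]
gripper_width: 0.001
```

```bash
cat > m.py <<'E'
from h import *
import sys
o=bot.get_obs();print(o['eef_pos'],o['contact_force'].round(1) if hasattr(o['contact_force'],'round') else o['contact_force'])
a=np.deg2rad(87.12);ex=np.array([np.cos(a),np.sin(a)]);ey=np.array([-ex[1],ex[0]]);O=np.array([516.6,-48.7])
n="scene";c=vision.calibration(n);p,d=vision.read_camera(n)
x0,y0,x1,y1=160,100,350,290
cv2.imwrite(f"pics/{sys.argv[1]}.png",cv2.resize(p[y0:y1,x0:x1,::-1],None,fx=3,fy=3,interpolation=cv2.INTER_CUBIC))
P=np.array([bydepth(c,u,v,d[v,u])*1000 for v in range(130,320) for u in range(150,345) if d[v,u]>0])
b=np.c_[(P[:,:2]-O)@ex,(P[:,:2]-O)@ey,P[:,2]]
m=(abs(b[:,0]+80)<11)&(abs(b[:,1])<15)&(b[:,2]<80);print("tab z",np.percentile(b[m][:,2],[10,50,90]))
for s in (-1,1):
    m=(b[:,0]>0)&(b[:,0]<150)&(abs(b[:,1])<30)&(s*b[:,1]>14)&(b[:,2]>70)&(b[:,2]<79)
    if m.sum():print("ridge",s,m.sum(),np.percentile(b[m],[3,50,97],axis=0).round(1).tolist())
E
python3 m.py p4
```

```text
[ 0.51696699 -0.03765568  0.06124773] [-0.1  0.2  0.4]
tab z [56.56579049 58.52873497 60.41273897]
ridge 1 40 [[19.0, 14.2, 70.9], [30.4, 23.3, 74.0], [36.1, 29.2, 76.1]]
```

View pics/p4.png

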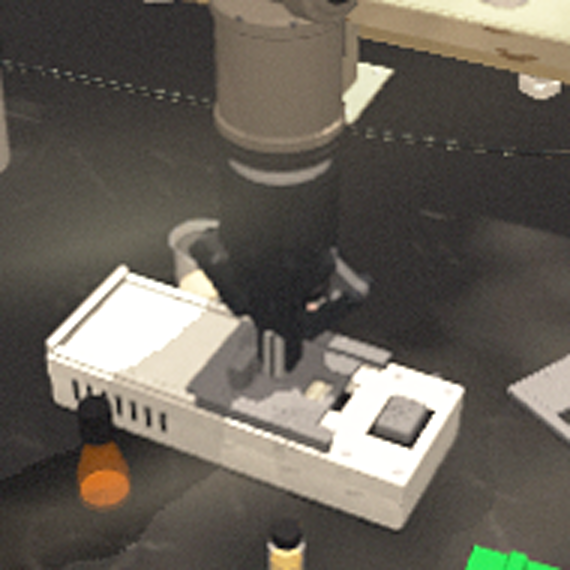

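The cover slides freely with the push: the ridge is now centred at about box x = 30 (crop (243,370)) and the tab stays in. Continuing.

>>> move_arm(increments="0 0.5 9 0 0 0 0;0 0.5 10 0 0 0 0;0 0.5 10 0 0 0 0;0 0.5 10 0 0 0 0;0 0.5 10 0 0 0 0;0 0.5 10 0 0 0 0;0 0.5 10 0 0 0 0;0 0.3 6 0 0 0 0")

```text
t: 8.3
eef_pos: [0.5207, 0.0375, 0.0613]
tool_rot: [-0.0, 0.025, 1.0, 0.0]
contact_force: [0.1, -0.7, 0.4]
gripper_width: -0.001
```

```bash
python3 m.py p5
```

```text
[0.52074557 0.03747987 0.06126006] [ 0.1 -0.7  0.4]
tab z [56.86903652 58.78932023 60.90534908]
ridge 1 37 [[98.4, 15.1, 70.5], [103.8, 21.7, 73.3], [109.5, 28.8, 75.8]]
```

View pics/p5.png

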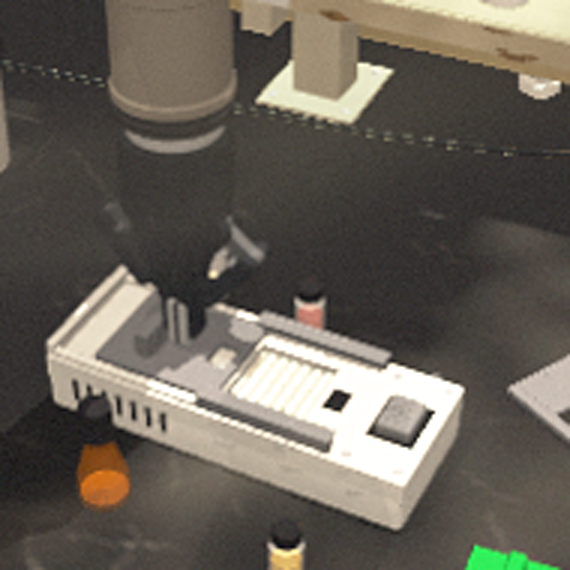

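Ridge centre is at 104, so the cover is at about 88. 19 mm more.

>>> move_arm(increments="0 0.3 5 0 0 0 0;0 0.3 5 0 0 0 0;0 0.3 5 0 0 0 0;0 0.1 4 0 0 0 0;0 0 0 0 0 0 0;0 0 -6 0 0 0 0;0 0 -6 0 0 0 0;0 0 0 0 0 0 0")

```text
t: 9.35
eef_pos: [0.5217, 0.0425, 0.0613]
tool_rot: [-0.0, 0.026, 1.0, -0.0]
contact_force: [-0.3, -0.7, -0.8]
gripper_width: -0.001
```

>>> move_arm(increments="0 0 0 10 0 0 0;0 0 0 20 0 0 0;0 0 0 30 0 0 0;0 0 0 30 0 0 0;0 0 -30 30 0 0 0;0 0 -50 20 0 0 0;0 0 -50 0 0 0 0;0 0 -50 0 0 0 0")

```text
t: 10.35
eef_pos: [0.522, -0.1376, 0.2026]
tool_rot: [0.001, 0.025, 1.0, 0.0]
contact_force: [0.1, 0.0, -0.3]
gripper_width: -0.0
```

>>> move_arm(increments="0 0 -50 0 0 0 0;0 0 -50 0 0 0 0;0 0 -50 0 0 0 0;0 0 -50 0 0 0 0;0 0 0 0 0 0 0;0 0 0 0 0 0 0;0 0 0 0 0 0 0;0 0 0 0 0 0 0")

```text
t: 11.35
eef_pos: [0.5223, -0.3349, 0.2014]
tool_rot: [0.0, 0.024, 1.0, 0.0]
contact_force: [-0.3, 0.7, -0.0]
gripper_width: -0.002
```

```bash
python3 m.py p6; python3 - <<'E'
from h import *
p,d=vision.read_camera("top");c=vision.calibration("top")
cv2.imwrite("pics/top6z.png",cv2.resize(p[145:265,180:340,::-1],None,fx=5,fy=5,interpolation=cv2.INTER_CUBIC))
a=np.deg2rad(87.12);ex=np.array([np.cos(a),np.sin(a)]);ey=np.array([-ex[1],ex[0]]);O=np.array([516.6,-48.7])
P=np.array([bydepth(c,u,v,d[v,u])*1000 for v in range(130,280) for u in range(150,345) if d[v,u]>0])
b=np.c_[(P[:,:2]-O)@ex,(P[:,:2]-O)@ey,P[:,2]]
m=(b[:,2]>73)&(b[:,2]<80)&(abs(b[:,1])<40)&(b[:,0]>60);print("ridge top view",b[m].min(0),b[m].max(0))
m=(abs(b[:,1])<38)&(b[:,0]>64)&(b[:,0]<150)&(b[:,2]<62);A=np.c_[b[m][:,:2],np.ones(m.sum())];print("plate fit",np.linalg.lstsq(A,b[m][:,2],rcond=None)[0],np.median(b[m][:,2]))
m=(abs(b[:,0]+80)<11)&(abs(b[:,1])<15);print("tab",np.median(b[m][:,2]))
E
```

```text
[ 0.52225609 -0.33493346  0.20144401] [-0.3  0.7 -0. ]
tab z [56.74000983 58.94470317 60.81845567]
ridge -1 21 [[118.1, -26.5, 71.2], [123.1, -19.8, 73.4], [128.9, -14.7, 75.4]]
ridge 1 34 [[118.1, 14.6, 70.2], [123.4, 22.8, 73.2], [128.5, 29.3, 74.5]]
ridge top view [118.05547089 -27.42311687  73.07514217] [130.82389635  27.20236976  78.53214076]
plate fit [1.52233162e-02 1.71965317e-03 5.33004561e+01] 55.109897368190275
tab 59.53341325562222
```

View pics/p6.png

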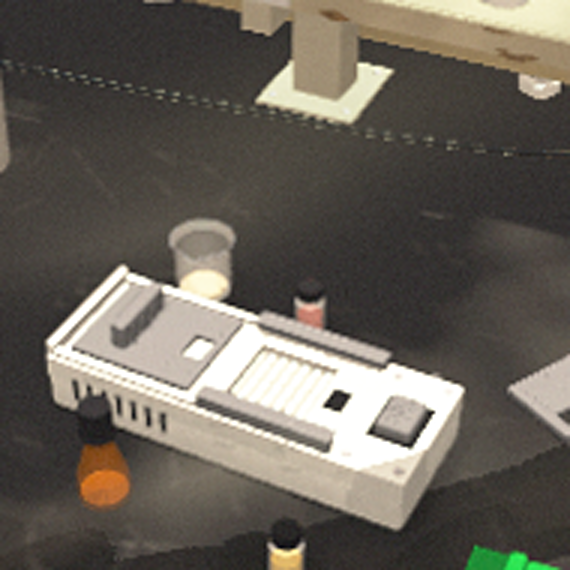

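View pics/top6z.png

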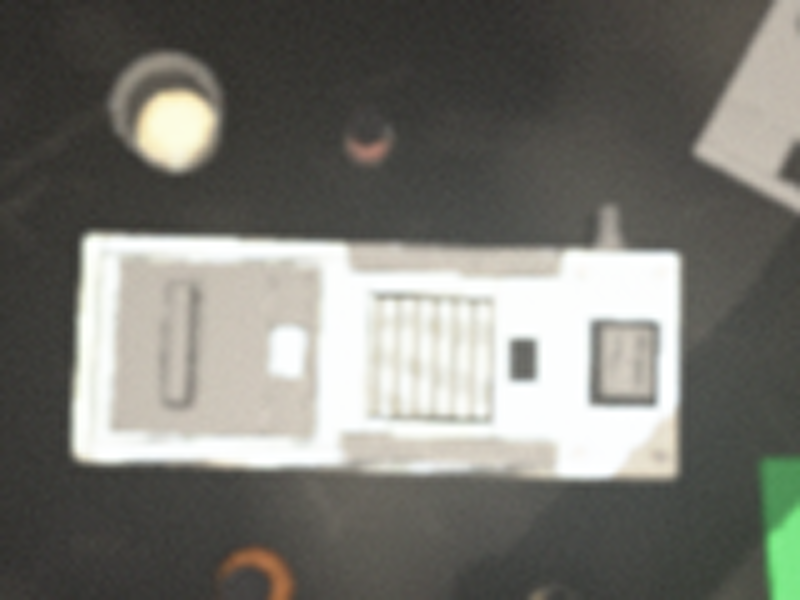

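The cover lies flat on the deck (ridge centre at box x ≈ 124, so cover ≈ 108 and y ≈ 0). The filter is bare, the tab is in, and the bystanders are in place. Handing in.

```bash
python3 -c "
from station import bot
print(bot.hand_in())"
```

```text
the job is handed in; nothing more can be done
None
```

The filter box is open and handed in: the filter lies bare, and the cover rests flat on the deck. The system reports no verdict, so this rests on my own last checks.

I pressed the snap tab to its hard stop with shut fingers, with about 20 N on the wrist. I then pushed the cover by the rear face of its ridge and backed the arm away.

The last checks at about 11.4 s, before handing in, showed:

- **Snap tab:** its top is at about 60 mm, which is fully in. The camera depth read 59–59.5 mm.
- **Cover position:** it sits about 108 mm along the box, within about 1 mm of the middle line.
- **Cover tilt:** it lies flat. The plate fit gave a tilt of about 0.015 rad, and the plate's top read 55 mm against an expected 56. Both are within the camera's error.
- **Bystanders:** the vials, dropper bottle and beaker look unmoved in the pictures. I compared them by eye and did not remeasure them.
- **Arm:** it is clear of everything, with wrist force near zero.

No check failed. The scene camera's heights read 1–2 mm low throughout, which fits its stated calibration error.

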